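# Jam lids: set trivet and tub, tip the tray

### The arm

A 6-joint arm with a two-finger parallel gripper is mounted at the origin on the work surface. World frame = base frame: x ahead of the robot, y to its left, z up, the work surface at z = 0. Lengths are in m, angles in rad, forces in N, time in s.
With the tool pointing down it reaches from about 0.375 to 0.9 m from the base axis. Payload 3.1 kg.
Tool frame: the origin (TCP) lies at the very end of the fingers, on their centre line; the grasp point (between the pads) lies 19 mm behind it (robot.pinch_z is the distance from the TCP to the grasp point, in m); z points along the fingers, y is the line along which they close (so a half turn about z gives the same grasp; the last joint's range is limited). The gripper opens to 87 mm and grips with 3 to 60 N. Pads are 19 mm wide; open, the fingers measure 117 mm over their backs; the gripper's body (75 mm by 190 mm) begins 51 mm behind the grasp point.
Start: joints at [-0.178, 0.527, 1.433, -0, 1.181, -0.178], TCP at [0.625, 0, 0.223] pointing down, gripper open.
Joint ranges: [-3.08, 3.08], [-0.75, 2.2], [0.22, 2.44], [-1.43, 4.57], [0, 2.65], [-2.85, 2.85]. Speed limits (rad/s): [2.79, 2.79, 3.14, 3.14, 3.14, 3.14].

### API

Orientations are given as a unit quaternion [x, y, z, w].
In Python, from rig import robot gives the robot as it stands.
- The arm moves only by the tool carry_out, never from a script. Its argument "series" is a list of rows, each an object of numbers: "tx", "ty", "tz": the shift along the tool's x, y, z scaled (see below); "roll": the turn about the tool's z scaled (see below). In form: [{"tx": .., "ty": .., "tz": .., "roll": ..}, ...]. A call has 1 to 8 rows; each row shifts and turns the commanded pose from where the row before left it, along the tool's axes as they then stand; what a row does not reach is not made up. The controller multiplies each number of a shift by 2.5 cm and each number of a turn by 5 degrees. A row lasts 1/12 s, in which the tool goes at most 41.7 mm and 7.16 degrees, less where a joint would pass 70% of its speed; a pose out of reach is approached as far as the arm can. A call with a number of a shift or a turn outside -1 to 1 is refused whole. A call with a gripper value outside its range is refused whole. "fingers" is the opening, from 0 (shut) to 1 (fully open), set as the call begins (left out, the last holds). The fingers move at their own pace and stop on an object; "grip_force" is the grip in N (left out, the last holds). Time passes only in rows, so rows that do not move let the fingers close. It gives the time, the measured TCP pose, the force, the opening and the grip force at its end, in the units of the state.
- robot.get_state(): the state, without advancing time (a new reading comes with each control period).
- robot.camera(name): name is "scene" or "side" or "wrist"; returns (picture, depth): 400x640x3 uint8, red, green, blue; 400x640 float32, m along the optical axis (not along the pixel's ray), 0 where there is no reading.
- robot.get_calibration(name): a dict with "mtx" (3x3 intrinsics, pixels), "distortion" ([k1, k2, p1, p2, k3] as OpenCV has them; the pictures are not rectified), "T" (4x4, takes a point from camera to world coordinates). Camera axes: x right, y up, looking along -z (the intrinsics and any distortion apply to the point x, -y, -z); pixel columns grow to the right and rows downward; lengths in m; the calibration is good to about 2 mm. A picture is of the moment at which its call begins: read the wrist's pose just before it. get_calibration takes no time and is no camera call; for the wrist camera it gives the pose at the moment of the call.
- robot.close_job(): hands the job in; it is judged then, once.
The state is a dict: "time": time; "q": joint angles; "qd": joint speeds; "tau": joint torques, N m; "position": TCP position; "tcp_rot": TCP orientation; "ft_force": force on the tool from outside, world axes, zero at the start; "moment": the same for the moment, N m; "finger_gap": finger opening in m; "grasp_force": force on a finger pad.
Only numpy, scipy, OpenCV 4.12 (cv2) and the standard library are available. Lean on these libraries where they do the work, as an engineer would, in place of code of your own. Each camera call takes 0.05 s, during which the arm holds its last target. There are 200 camera calls.

### The job

Two hot jar lids wait on the steel tray. Lay the slatted trivet flat on the middle of the flat grey mat and let go, then stand the square tub upright on the middle of the trivet and let go, then take the tray by its handle and tip both lids out over its open edge into the tub, never touching the lids with the gripper. Finally set the empty tray back down flat on the counter, with the tub still centred on the trivet and the trivet on the mat, and leave the jars, bottle, mug, tin and spoon where they are.

Things in the scene. Friction and masses are not known exactly. Their poses are not given: they have to be found in the camera images.
- mat: square flat grey rubber mat, 170 x 170 mm, 4 mm thick, fixed to the counter; origin at the centre of its underside (z = 0 is the counter)
- trivet: loose pale wooden trivet, 130 x 130 mm, 18 mm thick, 0.12 kg; origin at the centre of its underside, z up. Three slats along its own x, 18 mm wide, at y = -56, 0, +56 mm, joined by 18 mm wide end bars along y at x = -56 and +56 mm; the two openings between (94 x 38 mm) go right through. Can be pinched from above across the middle slat
- tub: loose white square open tub, 140 x 140 mm, 65 mm tall, walls and floor 8 mm thick (opening 124 x 124 mm), 0.3 to 0.45 kg; origin at the centre of its underside, x and y square to its walls, z up. Can be pinched from above across the middle of a wall. Tub and trivet lie on the robot's right and may swap places
- tray: loose steel tray, pan 170 mm along its own x, 106 mm along y, floor 3 mm, 0.18 to 0.28 kg; origin at the centre of the pan's underside, z up. Lips 4 mm thick, 25 mm high along both sides and the handle end (-x); the +x edge is open, without a lip. On the robot's left, open edge turned to the right or right and away
- tray_handle (a point): middle of the tray's wooden handle, at (-150, 0, 25) mm in the tray's frame; the handle runs along the tray's x from -100 to -200 mm, is 24 mm wide along y and 22 mm high, clear of the counter by 14 mm; pinch it across y from above
- tray_nose (a point): middle of the tray's open edge at its underside, at (85, 0, 0) mm in the tray's frame. Lids stay put on the tray when carried level and begin to slide out here at a tip of about 26 to 34 degrees
- lid_a: brass jar lid, a disc 62 mm across, 14 mm thick, 25 g, lying on the tray nearer the handle; origin at the centre of its underside. Hot: not to be touched
- lid_b: brass jar lid like the other, lying on the tray nearer the open edge; origin at the centre of its underside. Hot: not to be touched
- jar_a: bystander, loose: closed amber jam jar, 64 mm across, 100 mm tall; leave alone
- jar_b: bystander, loose: closed amber jam jar with a paper band, 64 mm across, 100 mm tall; leave alone
- soap: bystander, loose: amber soap bottle, 60 mm across, 160 mm tall; leave alone
- mug: bystander, loose: white mug, 76 mm across the rim plus a handle, 85 mm tall; leave alone
- tin: bystander, loose: small steel tin, 60 mm across, 65 mm tall; leave alone
- spoon: bystander, loose: wooden spoon lying flat, about 200 mm long; leave alone
Mind the look-alikes: they are no part of the job. Several things have the shape of the trivet; the one meant has the colours described above.

How it is judged:
By the outcome, as a careful person would: the job done as asked, in the order asked, and still so for the second after the job is handed in, with the robot touching nothing.
It also fails if it takes over 72 s, if anything falls off the work surface, if the arm or the gripper's body presses on something with over 40 N, if the wrist force passes 120 N, or if a joint passes its speed limit or range.

## Working session

There is one attempt and no reset: what is moved stays moved. The work goes in short steps, Python scripts to look and compute and a tool call to move; the robot and the scene stay as the last step left them, time stands still between calls to the robot, and variables do not carry over. Pictures are saved under pics/ and viewed, at most 10 in all, crops included, and the job is handed in when it is done.

Besides the shell and the picture viewer there is one more tool, called after ">>>" as a command line: name --argument value ..., lists and objects as JSON in quotes. carry_out: Moves the arm, as the interface text tells. Shifts and turns lie within -1 to 1; 1 stands for 2.5 cm of shift or 5 degrees of turn. Its arguments: {"type":"object","properties":{"series":{"type":"array","items":{"type":"object","properties":{"tx":{"type":"number"},"ty":{"type":"number"},"tz":{"type":"number"},"roll":{"type":"number"}}}},"fingers":{"type":"number"},"grip_force":{"type":"number"}},"required":["series"]}

```bash
ls; mkdir -p pics; cat > h.py <<'E'
import numpy as np, cv2
from rig import robot
def shot(name):
    c=robot.get_calibration(name); im,d=robot.camera(name); return im,d,c
def cloud(d,c):
    h,w=d.shape; u,v=np.meshgrid(np.arange(w),np.arange(h))
    p=cv2.undistortPoints(np.stack([u,v],-1).reshape(-1,1,2).astype(float),np.array(c["mtx"],float),np.array(c["distortion"],float)).reshape(h,w,2)
    P=np.stack([p[...,0]*d,-p[...,1]*d,-d],-1); T=np.array(c["T"])
    return P@T[:3,:3].T+T[:3,3]
def toplane(uv,c,z):
    p=cv2.undistortPoints(np.array(uv,float).reshape(-1,1,2),np.array(c["mtx"],float),np.array(c["distortion"],float)).reshape(-1,2)
    T=np.array(c["T"]); D=np.c_[p[:,0],-p[:,1],-np.ones(len(p))]@T[:3,:3].T
    return T[:3,3]+D*((z-T[2,3])/D[:,2])[:,None]
E
python3 - <<'E'
from h import *
for n in("scene","side"):
    im,d,c=shot(n); cv2.imwrite(f"pics/{n}0.png",im[...,::-1]); np.savez(f"{n}0.npz",im=im,d=d,**{k:np.array(c[k]) for k in("mtx","distortion","T")})
    print(n,np.round(c["T"],2).tolist(),(d>0).mean())
print(robot.get_state())
E
```

```text
pics
scene [[0.25, -0.73, 0.64, 1.2], [0.97, 0.2, -0.15, -0.15], [-0.02, 0.66, 0.76, 0.88], [0.0, 0.0, 0.0, 1.0]] 0.9960234375
side [[-0.89, 0.28, -0.37, -0.09], [-0.46, -0.57, 0.68, 1.13], [-0.02, 0.77, 0.64, 1.09], [0.0, 0.0, 0.0, 1.0]] 0.99586328125
{'time': 0.1, 'q': array([-1.78480340e-01,  5.28373953e-01,  1.43375068e+00,  2.49823241e-05,
        1.18139408e+00, -1.78509303e-01]), 'qd': array([-3.09177238e-04, -1.64404420e-03, -1.52300300e-03,  4.29590307e-05,
        1.04583510e-03, -3.78666126e-04]), 'tau': array([-3.02360622e-04, -4.40987206e+01, -1.77151054e+01,  6.34850166e-02,
        5.34114777e-02, -3.85449334e-05]), 'position': array([6.24356478e-01, 1.65016554e-04, 2.21676495e-01]), 'tcp_rot': array([ 7.07099574e-01,  7.07113332e-01, -5.39751868e-04, -7.97636700e-04]), 'ft_force': array([ 0.08026944, -0.17278234, -0.17828916]), 'moment': array([-0.03270058, -0.00488976, -0.00218771]), 'grasp_force': 0.0, 'finger_gap': 0.08712233762374723}
```

View pics/scene0.png

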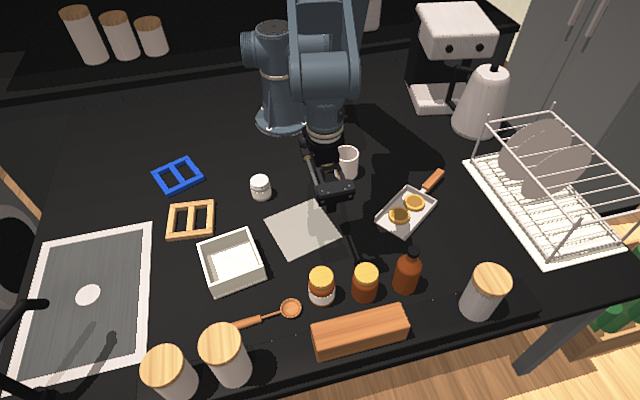

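View pics/side0.png

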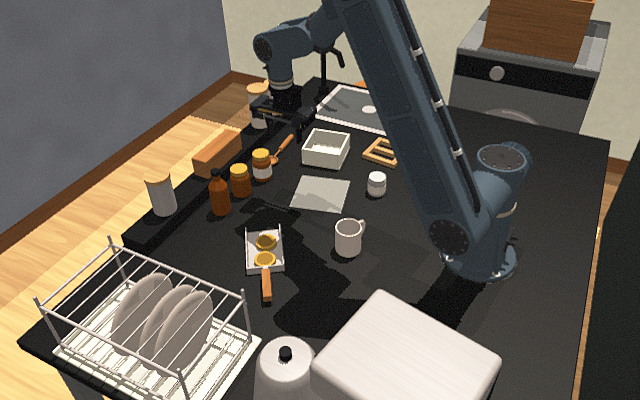

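```bash
cat > meas.py <<'E'
from h import *
def load(n):
    f=np.load(n+"0.npz"); return f["im"],f["d"],f
if __name__=="__main__":
    im,d,c=load("scene"); P=cloud(d,c); hsv=cv2.cvtColor(im,cv2.COLOR_RGB2HSV)
    def box(name,roi,m,zlo,zhi):
        x0,y0,x1,y1=roi; M=np.zeros(d.shape,bool); M[y0:y1,x0:x1]=True
        M&=m&(P[...,2]>zlo)&(P[...,2]<zhi)&(d>0)
        q=P[M]; r=cv2.minAreaRect((q[:,:2]*1000).astype(np.float32)); print(name,M.sum(),np.round(r[0],1),np.round(r[1],1),round(r[2],1),"z",np.round(np.percentile(q[:,2],[5,50,95])*1000,1)); return q
    V=hsv[...,2]; S=hsv[...,1]
    a=np.ones(d.shape,bool)
    box("trivet",(160,195,220,245),S>70,.010,.03)
    box("mat",(260,195,350,262),(S<60)&(V>90),-.01,.012)
    box("tubtop",(190,220,272,300),S<70,.058,.075)
    box("tray",(370,180,442,242),(V>90),.006,.05)
    box("handle",(418,165,448,195),(S>100),.01,.06)
    box("lids",(385,190,428,228),(S>120),.005,.05)
    box("jarb",(305,262,338,308),a,.05,.15); box("jara",(348,260,382,303),a,.05,.15); box("soap",(390,245,425,297),a,.05,.2)
    box("tin",(247,172,275,203),a,.05,.09); box("mug",(335,143,362,182),a,.05,.11); box("spoon",(235,296,303,330),S>80,.003,.05)
    cr=np.hstack([cv2.resize(im[140:300,140:290],(450,480)),cv2.resize(im[160:250,365:455],(340,480))]); cv2.imwrite("pics/crop.png",cr[...,::-1])
E
python3 meas.py
```

```text
trivet 1050 [ 398.6 -360.5] [146.2 177.8] 85.0 z [12.1 17.8 20.7]
mat 2857 [519.2 -48.4] [231.5 244.3] 81.2 z [1.5 4.4 7.2]
tubtop 679 [ 613.2 -252.3] [142.6 139.9] 9.9 z [59.5 64.3 66.9]
tray 1272 [538. 290.] [106.9 248.2] 34.9 z [ 7.1 18.1 34.2]
handle 227 [474.1 383.2] [ 24.3 104.7] 34.3 z [22.5 35.9 39.1]
lids 569 [545.4 278.3] [ 58.5 160.6] 29.5 z [ 9.8 17.5 20.4]
jarb 722 [759.2 -46.7] [59.3 58.8] 39.5 z [ 54.7  98.3 102.1]
jara 708 [775.9  56.4] [59.9 59.4] 12.1 z [ 57.6  98.5 102. ]
soap 813 [784.7 159.7] [60.1 49. ] 55.5 z [ 57.7 107.3 160.3]
tin 263 [ 371.7 -138. ] [56.2 54.8] 73.3 z [52.7 64.6 67.7]
mug 349 [347.  147.7] [60.5 78.3] 77.1 z [51.8 71.5 86.1]
spoon 557 [ 782.9 -180.7] [ 50.1 162.3] 12.1 z [ 3.9 12.6 19.8]
```

View pics/crop.png

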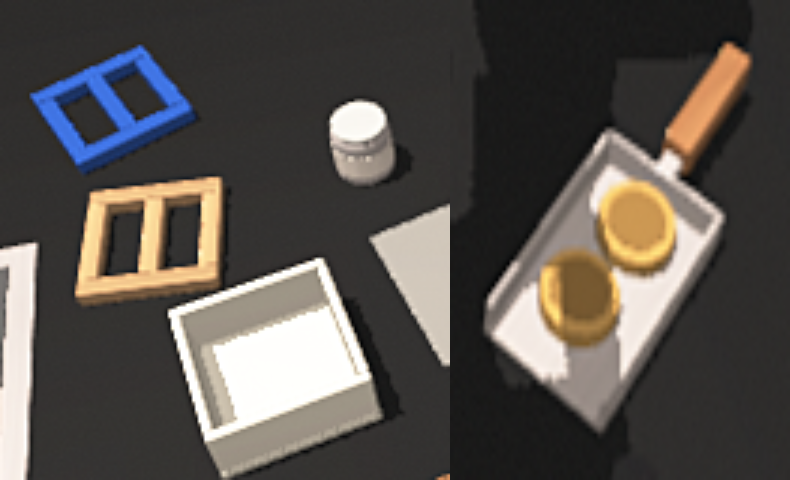

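Candidates with the trivet's shape are the pale wooden one at scene (190,219) and the blue one at (178,175). The crop confirms the pale wood one fits the description, with its middle slat running up the image. In the scene view the tub is at (230,260) and the mat at (305,228). The tray is at (406,210), with its handle at upper right and its open edge at lower left.

```bash
cat > meas2.py <<'E'
from meas import *
def rect(name,n,roi,m,zl,zh,plane,hull=True):
    im,d,c=n; P=cloud(d,c); x0,y0,x1,y1=roi; M=np.zeros(d.shape,np.uint8)
    hsv=cv2.cvtColor(im,cv2.COLOR_RGB2HSV); mm=m(hsv)&(P[...,2]>zl)&(P[...,2]<zh)
    M[y0:y1,x0:x1]=mm[y0:y1,x0:x1]
    _,L,st,_=cv2.connectedComponentsWithStats(M); k=1+st[1:,4].argmax(); v,u=np.nonzero(L==k)
    q=toplane(np.c_[u,v],c,plane)[:,:2]*1000
    r=cv2.minAreaRect(q.astype(np.float32)); print(name,len(u),np.round(r[0],1),np.round(r[1],1),round(r[2],1)); return r
if __name__=="__main__":
    S=load("scene"); D=load("side")
    wood=lambda h:(h[...,1]>70)&(h[...,0]<30)&(h[...,2]>90)
    grey=lambda h:(h[...,1]<70)&(h[...,2]>85)
    rect("trivet S",S,(160,195,220,245),wood,.012,.03,.018)
    rect("trivet D",D,(358,132,402,172),wood,.012,.03,.018)
    rect("mat S",S,(260,195,350,262),grey,-.01,.012,.004)
    rect("mat D",D,(285,172,355,215),grey,-.01,.015,.004)
    rect("tub S",S,(190,220,272,300),grey,.056,.075,.065)
    rect("tub D",D,(298,124,355,172),grey,.056,.075,.065)
    rect("handle S",S,(418,165,448,195),wood,.028,.05,.036)
    rect("handle D",D,(255,262,278,305),wood,.028,.05,.036)
    rect("lips S",S,(370,180,442,242),lambda h:(h[...,1]<70)&(h[...,2]>60),.019,.04,.025)
    rect("lips D",D,(235,222,292,275),lambda h:(h[...,1]<70)&(h[...,2]>60),.019,.04,.025)
E
python3 meas2.py
```

```text
trivet S 998 [ 424.1 -354.7] [131.  135.8] 83.9
trivet D 314 [ 423.1 -347.6] [138.4 127.5] 86.9
mat S 2837 [533.1 -46.7] [172.9 172.1] 14.4
mat D 1726 [532.  -46.5] [172.7 174.6] 14.4
tub S 734 [ 616.7 -251.7] [145.4 139.5] 9.9
tub D 298 [ 610.7 -240.2] [140.9 153.2] 9.7
handle S 194 [476.8 381.1] [ 24.6 106. ] 35.1
handle D 251 [470.8 388.6] [ 23.5 102.1] 34.9
lips S 290 [555.7 266.6] [107.6 189.4] 34.5
lips D 201 [556.3 266.4] [105.7 176.6] 34.9
```

>>> carry_out --series '[{"tx":-0.88,"ty":-0.5},{"tx":-0.88,"ty":-0.5},{"tx":-0.88,"ty":-0.5},{"tx":-0.88,"ty":-0.5},{"tx":-0.88,"ty":-0.5},{"tx":-0.88,"ty":-0.5},{"tx":-0.88,"ty":-0.5},{"tx":-0.88,"ty":-0.5}]' --fingers 0.46

```text
invalid input at $.series[0]: expected keys tx, ty, tz, roll
```

>>> carry_out --series '[{"tx":-0.88,"ty":-0.5},{"tx":-0.88,"ty":-0.5},{"tx":-0.88,"ty":-0.5},{"tx":-0.88,"ty":-0.5},{"tx":-0.88,"ty":-0.5},{"tx":-0.88,"ty":-0.5},{"tx":-0.88,"ty":-0.5},{"tx":-0.88,"ty":-0.5}]'

```text
invalid input at $.series[0]: expected keys tx, ty, tz, roll
```

>>> carry_out --series '[{"roll":-1},{"roll":-1},{"roll":-1},{"roll":-1},{"roll":-1},{"roll":-1},{"roll":-1},{"roll":-1}]'

```text
invalid input at $.series[0]: expected keys tx, ty, tz, roll
```

>>> carry_out --series '[{"roll":-1},{"roll":-1},{"roll":-1},{"roll":-1},{"roll":-1},{"roll":-1},{"roll":-1},{"roll":-1}]'

```text
invalid input at $.series[0]: expected keys tx, ty, tz, roll
```

>>> carry_out --series '[{"tx":-0.88,"ty":-0.5,"tz":0,"roll":0},{"tx":-0.88,"ty":-0.5,"tz":0,"roll":0},{"tx":-0.88,"ty":-0.5,"tz":0,"roll":0},{"tx":-0.88,"ty":-0.5,"tz":0,"roll":0},{"tx":-0.88,"ty":-0.5,"tz":0,"roll":0},{"tx":-0.88,"ty":-0.5,"tz":0,"roll":0},{"tx":-0.88,"ty":-0.5,"tz":0,"roll":0},{"tx":-0.88,"ty":-0.5,"tz":0,"roll":0}]' --fingers 0.46

```text
time: 0.77
position: [0.524, -0.1768, 0.2222]
tcp_rot: [0.707, 0.707, -0.0, -0.0]
ft_force: [0.5, 0.1, -0.1]
finger_gap: 0.0436
grasp_force: 0.0
```

>>> carry_out --series '[{"tx":-0.88,"ty":-0.5,"tz":0,"roll":0},{"tx":-0.88,"ty":-0.5,"tz":0,"roll":0},{"tx":-0.88,"ty":-0.5,"tz":0,"roll":0},{"tx":-0.88,"ty":-0.5,"tz":0,"roll":0},{"tx":-0.88,"ty":-0.5,"tz":0,"roll":0},{"tx":-0.88,"ty":-0.5,"tz":0,"roll":0},{"tx":-0.88,"ty":-0.5,"tz":0,"roll":0},{"tx":-0.88,"ty":-0.5,"tz":0,"roll":0}]'

```text
time: 1.43
position: [0.424, -0.3527, 0.2222]
tcp_rot: [0.707, 0.707, 0.0, -0.0]
ft_force: [-0.2, 1.1, 0.2]
finger_gap: 0.0402
grasp_force: 0.0
```

>>> carry_out --series '[{"tx":0,"ty":0,"tz":0.3,"roll":-1},{"tx":0,"ty":0,"tz":0.3,"roll":-1},{"tx":0,"ty":0,"tz":0.3,"roll":-1},{"tx":0,"ty":0,"tz":0.3,"roll":-1},{"tx":0,"ty":0,"tz":0.3,"roll":-1},{"tx":0,"ty":0,"tz":0.3,"roll":-1},{"tx":0,"ty":0,"tz":0.3,"roll":-1},{"tx":0,"ty":0,"tz":0.3,"roll":-1}]'

```text
time: 2.1
position: [0.4248, -0.3517, 0.1618]
tcp_rot: [0.421, 0.907, 0.0, -0.0]
ft_force: [0.6, 0.5, -1.1]
finger_gap: 0.0396
grasp_force: 0.0
```

>>> carry_out --series '[{"tx":0,"ty":0,"tz":0.3,"roll":-1},{"tx":0,"ty":0,"tz":0.3,"roll":-1},{"tx":0,"ty":0,"tz":0.3,"roll":-1},{"tx":0,"ty":0,"tz":0.3,"roll":-1},{"tx":0,"ty":0,"tz":0.3,"roll":-1},{"tx":0,"ty":0,"tz":0.3,"roll":-1},{"tx":0,"ty":0,"tz":0.3,"roll":-1},{"tx":0,"ty":0,"tz":0,"roll":-0.8}]'

```text
time: 2.77
position: [0.4241, -0.351, 0.1083]
tcp_rot: [0.094, 0.996, 0.001, -0.001]
ft_force: [-0.2, 0.2, -0.4]
finger_gap: 0.0402
grasp_force: 0.0
```

```bash
cat >> h.py <<'E'
def goto(x,y,z,phi,roundto=3):
    "remaining move (world mm/deg targets) in units of rows: translate in present axes, then roll"
    s=robot.get_state(); p=s["position"]*1000; q=s["tcp_rot"]; f=np.degrees(2*np.arctan2(q[1],q[0]))-90
    f=(f+180)%360-180; a=np.radians(f); dx,dy=x-p[0],y-p[1]
    print("now",np.round(p,1),"phi",round(f,1),"t",round(s["time"],2),"-> tx %.2f ty %.2f tz %.2f roll %.2f"%((-dx*np.sin(a)+dy*np.cos(a))/25,(dx*np.cos(a)+dy*np.sin(a))/25,(p[2]-z)/25,((f-phi+180)%360-180)/5))
E
python3 - <<'E'
from meas2 import *
im,d,c=shot("wrist"); cv2.imwrite("pics/w1.png",im[...,::-1])
wood=lambda h:(h[...,1]>70)&(h[...,0]<30)&(h[...,2]>90)
rect("trivet W",(im,d,c),(0,0,640,400),wood,.01,.03,.018)
goto(424,-353,3,84)
E
```

```text
trivet W 10432 [ 419.7 -356.2] [128.6 126.9] 84.0
now [ 424.4 -351.3  108.9] phi 79.3 t 2.82 -> tx 0.00 ty -0.07 tz 4.23 roll -0.93
```

View pics/w1.png

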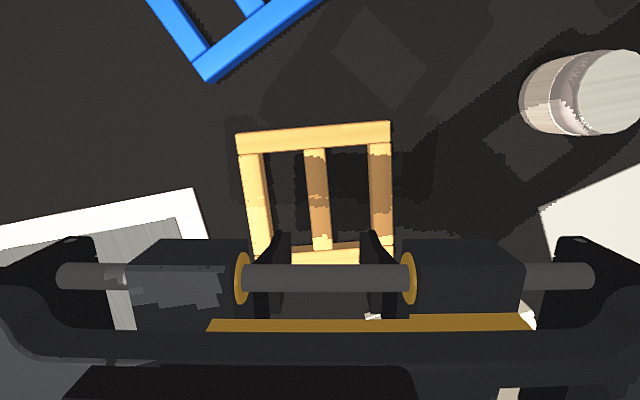

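```bash
python3 -c "
from h import *
goto(422,-355,3,84)"
```

```text
now [ 424.4 -351.3  108.9] phi 79.3 t 2.82 -> tx 0.07 ty -0.16 tz 4.23 roll -0.93
```

>>> carry_out --series '[{"tx":0.07,"ty":-0.16,"tz":0.2,"roll":-0.93},{"tx":0,"ty":0,"tz":0.8,"roll":0},{"tx":0,"ty":0,"tz":0.8,"roll":0},{"tx":0,"ty":0,"tz":0.8,"roll":0},{"tx":0,"ty":0,"tz":0.8,"roll":0},{"tx":0,"ty":0,"tz":0.5,"roll":0},{"tx":0,"ty":0,"tz":0.28,"roll":0},{"tx":0,"ty":0,"tz":0,"roll":0}]'

```text
time: 3.48
position: [0.4218, -0.3548, 0.0041]
tcp_rot: [0.056, 0.998, 0.001, -0.001]
ft_force: [0.1, -1.2, -0.2]
finger_gap: 0.04
grasp_force: 0.0
```

>>> carry_out --series '[{"tx":0,"ty":0,"tz":0,"roll":0},{"tx":0,"ty":0,"tz":0,"roll":0},{"tx":0,"ty":0,"tz":0,"roll":0},{"tx":0,"ty":0,"tz":0,"roll":0},{"tx":0,"ty":0,"tz":0,"roll":0}]' --fingers 0 --grip_force 30

```text
time: 3.9
position: [0.4229, -0.356, 0.0064]
tcp_rot: [0.055, 0.998, -0.001, 0.001]
ft_force: [0.4, -1.5, 3.0]
finger_gap: 0.0178
grasp_force: 30.0
```

>>> carry_out --series '[{"tx":0,"ty":0,"tz":-0.5,"roll":0},{"tx":0,"ty":0,"tz":-0.7,"roll":0},{"tx":0,"ty":0,"tz":-0.7,"roll":0},{"tx":0,"ty":0,"tz":-0.7,"roll":0},{"tx":0,"ty":0,"tz":-0.7,"roll":0},{"tx":0,"ty":0,"tz":-0.7,"roll":0},{"tx":0,"ty":0,"tz":0,"roll":0}]'

```text
time: 4.48
position: [0.424, -0.3572, 0.1095]
tcp_rot: [0.055, 0.998, -0.003, 0.002]
ft_force: [0.9, -1.0, -1.3]
finger_gap: 0.0175
grasp_force: 30.0
```

```bash
python3 -c "
from h import *
goto(532.5,-46.6,60,104.4)"
```

```text
now [ 424.  -357.2  109.5] phi 83.7 t 4.48 -> tx -2.94 ty 12.83 tz 1.98 roll -4.15
```

>>> carry_out --series '[{"tx":-0.18,"ty":0.8,"tz":0,"roll":0},{"tx":-0.18,"ty":0.8,"tz":0,"roll":0},{"tx":-0.18,"ty":0.8,"tz":0,"roll":0},{"tx":-0.18,"ty":0.8,"tz":0,"roll":0},{"tx":-0.18,"ty":0.8,"tz":0,"roll":0},{"tx":-0.18,"ty":0.8,"tz":0,"roll":0},{"tx":-0.18,"ty":0.8,"tz":0,"roll":0},{"tx":-0.18,"ty":0.8,"tz":0,"roll":0}]'

```text
time: 5.15
position: [0.4757, -0.1992, 0.1051]
tcp_rot: [0.056, 0.998, 0.0, -0.0]
ft_force: [-0.0, 1.3, -1.8]
finger_gap: 0.0179
grasp_force: 30.0
```

>>> carry_out --series '[{"tx":-0.18,"ty":0.8,"tz":0,"roll":0},{"tx":-0.18,"ty":0.8,"tz":0,"roll":0},{"tx":-0.18,"ty":0.8,"tz":0,"roll":0},{"tx":-0.18,"ty":0.8,"tz":0,"roll":0},{"tx":-0.18,"ty":0.8,"tz":0,"roll":0},{"tx":-0.18,"ty":0.8,"tz":0,"roll":0},{"tx":-0.18,"ty":0.8,"tz":0,"roll":0},{"tx":-0.18,"ty":0.8,"tz":0,"roll":0}]'

```text
time: 5.82
position: [0.5291, -0.0443, 0.1051]
tcp_rot: [0.055, 0.998, 0.0, -0.001]
ft_force: [0.5, 0.1, -2.2]
finger_gap: 0.0181
grasp_force: 30.0
```

>>> carry_out --series '[{"tx":0,"ty":0,"tz":0.3,"roll":-0.83},{"tx":0,"ty":0,"tz":0.3,"roll":-0.83},{"tx":0,"ty":0,"tz":0.3,"roll":-0.83},{"tx":0,"ty":0,"tz":0.3,"roll":-0.83},{"tx":0,"ty":0,"tz":0.3,"roll":-0.83},{"tx":0,"ty":0,"tz":0,"roll":0},{"tx":0,"ty":0,"tz":0,"roll":0}]'

```text
time: 6.4
position: [0.5287, -0.0453, 0.0675]
tcp_rot: [-0.124, 0.992, 0.0, -0.001]
ft_force: [-0.5, 0.5, -0.3]
finger_gap: 0.0177
grasp_force: 30.0
```

```bash
python3 - <<'E'
from meas2 import *
wood=lambda h:(h[...,1]>70)&(h[...,0]<30)&(h[...,2]>90)
im,d,c=shot("scene"); P=cloud(d,c); h=cv2.cvtColor(im,cv2.COLOR_RGB2HSV)
M=wood(h)&(abs(P[...,0]-.53)<.12)&(abs(P[...,1]+.047)<.12)&(P[...,2]>.03)&(P[...,2]<.12)
print("z",np.percentile(P[M][:,2],[5,50,80,95]))
zt=np.percentile(P[M][:,2],70); im0=(im,d,c)
v,u=np.nonzero(M); rect("held",im0,(u.min(),v.min(),u.max()+1,v.max()+1),wood,zt-.008,zt+.01,zt)
goto(532.5,-46.6,11,104.4)
E
```

```text
z [0.06573374 0.07837305 0.08005599 0.08119971]
held 670 [550.7 -40.5] [ 93.4 131.2] 14.1
now [529.2 -45.4  67.9] phi 104.3 t 6.45 -> tx -0.12 ty -0.08 tz 2.28 roll -0.02
```

>>> carry_out --series '[{"tx":0,"ty":-0.08,"tz":0.4,"roll":0},{"tx":0,"ty":0,"tz":0.5,"roll":0},{"tx":0,"ty":0,"tz":0.5,"roll":0},{"tx":0,"ty":0,"tz":0.4,"roll":0},{"tx":0,"ty":0,"tz":0.3,"roll":0},{"tx":0,"ty":0,"tz":0.18,"roll":0},{"tx":0,"ty":0,"tz":0,"roll":0},{"tx":0,"ty":0,"tz":0,"roll":0}]'

```text
time: 7.12
position: [0.5301, -0.0475, 0.011]
tcp_rot: [-0.125, 0.992, -0.0, 0.0]
ft_force: [-0.6, 0.6, -2.0]
finger_gap: 0.0176
grasp_force: 30.0
```

>>> carry_out --series '[{"tx":0,"ty":0,"tz":0,"roll":0},{"tx":0,"ty":0,"tz":0,"roll":0},{"tx":0,"ty":0,"tz":0,"roll":0},{"tx":0,"ty":0,"tz":0,"roll":0}]' --fingers 0.44

```text
time: 7.45
position: [0.5302, -0.0475, 0.0113]
tcp_rot: [-0.125, 0.992, -0.0, 0.0]
ft_force: [-0.5, 0.4, 0.2]
finger_gap: 0.0348
grasp_force: 0.0
```

>>> carry_out --series '[{"tx":0,"ty":0,"tz":-0.6,"roll":0},{"tx":0,"ty":0,"tz":-1,"roll":0},{"tx":0,"ty":0,"tz":-1,"roll":0},{"tx":0,"ty":0,"tz":-1,"roll":0},{"tx":0,"ty":0,"tz":-1,"roll":0},{"tx":0,"ty":0,"tz":-1,"roll":0}]'

```text
time: 7.95
position: [0.5296, -0.0473, 0.1524]
tcp_rot: [-0.125, 0.992, 0.0, -0.0]
ft_force: [-0.3, -0.3, -0.0]
finger_gap: 0.0385
grasp_force: 0.0
```

```bash
python3 -c "
from h import *
goto(603.2,-187,130,99.9)"
```

```text
now [529.6 -47.3 152.4] phi 104.4 t 7.95 -> tx -1.46 ty -6.14 tz 0.89 roll 0.90
```

>>> carry_out --series '[{"tx":-0.18,"ty":-0.77,"tz":0,"roll":0.11},{"tx":-0.18,"ty":-0.77,"tz":0,"roll":0.11},{"tx":-0.18,"ty":-0.77,"tz":0,"roll":0.11},{"tx":-0.18,"ty":-0.77,"tz":0,"roll":0.11},{"tx":-0.18,"ty":-0.77,"tz":0,"roll":0.11},{"tx":-0.18,"ty":-0.77,"tz":0,"roll":0.11},{"tx":-0.18,"ty":-0.77,"tz":0,"roll":0.12},{"tx":-0.18,"ty":-0.77,"tz":0,"roll":0.12}]'

```text
time: 8.62
position: [0.5985, -0.1907, 0.1511]
tcp_rot: [-0.086, 0.996, 0.0, -0.0]
ft_force: [-0.5, -0.8, 0.5]
finger_gap: 0.0382
grasp_force: 0.0
```

```bash
python3 - <<'E'
from meas2 import *
wood=lambda h:(h[...,1]>70)&(h[...,0]<30)&(h[...,2]>90)
grey=lambda h:(h[...,1]<70)&(h[...,2]>85)
S=shot("scene"); D=shot("side"); W=shot("wrist")
rect("trivet S",S,(250,185,355,265),wood,.014,.035,.022)
rect("trivet D",D,(280,165,360,215),wood,.014,.035,.022)
rect("tub S",S,(190,220,272,300),grey,.056,.075,.065)
rect("tub D",D,(298,124,355,172),grey,.056,.075,.065)
rect("tub W",W,(0,0,640,400),grey,.056,.075,.065)
w=np.zeros((800,640,3),np.uint8); 
cv2.imwrite("pics/s2.png",S[0][...,::-1]); cv2.imwrite("pics/sw2.png",np.vstack([S[0][150:320,150:470],W[0][::2,::2]])[...,::-1])
goto(603.2,-187,130,99.9)
E
```

```text
trivet S 1069 [532.4 -47.5] [135.3 131.5] 14.3
trivet D 677 [526.1 -38.5] [130.6 139.3] 14.6
tub S 733 [ 617.  -251.6] [146.3 139.4] 9.7
tub D 279 [ 609.9 -240.8] [142.5 152.3] 9.7
tub W 4108 [ 605.5 -254.6] [122.9 138.6] 9.7
now [ 598.5 -191.1  151. ] phi 99.8 t 8.77 -> tx -0.21 ty 0.13 tz 0.84 roll -0.02
```

View pics/sw2.png

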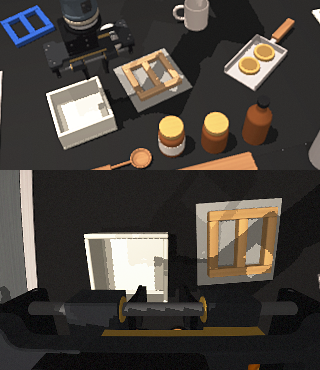

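The trivet sits squared on the middle of the mat in both views. The tub is in the crop at (80,112), with the gripper beside its +y wall, so I'll grip that wall next.

>>> carry_out --series '[{"tx":-0.2,"ty":0.12,"tz":0,"roll":0},{"tx":0,"ty":0,"tz":0.8,"roll":0},{"tx":0,"ty":0,"tz":0.9,"roll":0},{"tx":0,"ty":0,"tz":0.9,"roll":0},{"tx":0,"ty":0,"tz":0.9,"roll":0},{"tx":0,"ty":0,"tz":0.9,"roll":0},{"tx":0,"ty":0,"tz":0.7,"roll":0},{"tx":0,"ty":0,"tz":0,"roll":0}]'

```text
time: 9.43
position: [0.5996, -0.1829, 0.0199]
tcp_rot: [-0.087, 0.996, 0.003, -0.004]
ft_force: [-0.5, 0.7, -0.5]
finger_gap: 0.0381
grasp_force: 0.0
```

>>> carry_out --series '[{"tx":0,"ty":0,"tz":0,"roll":0},{"tx":0,"ty":0,"tz":0,"roll":0},{"tx":0,"ty":0,"tz":0,"roll":0},{"tx":0,"ty":0,"tz":0,"roll":0},{"tx":0,"ty":0,"tz":0,"roll":0},{"tx":0,"ty":0,"tz":0,"roll":0}]' --fingers 0 --grip_force 55

```text
time: 9.93
position: [0.6035, -0.1868, 0.0247]
tcp_rot: [-0.086, 0.996, -0.001, 0.001]
ft_force: [-0.3, -1.3, 2.3]
finger_gap: 0.0075
grasp_force: 55.0
```

>>> carry_out --series '[{"tx":0,"ty":0,"tz":-0.3,"roll":0},{"tx":0,"ty":0,"tz":-0.5,"roll":0},{"tx":0,"ty":0,"tz":-0.5,"roll":0},{"tx":0,"ty":0,"tz":-0.5,"roll":0},{"tx":0,"ty":0,"tz":-0.5,"roll":0},{"tx":0,"ty":0,"tz":-0.2,"roll":0},{"tx":0,"ty":0,"tz":0,"roll":0}]'

```text
time: 10.52
position: [0.6041, -0.1868, 0.0885]
tcp_rot: [-0.086, 0.996, -0.001, 0.002]
ft_force: [0.4, -0.5, -3.9]
finger_gap: 0.0075
grasp_force: 55.0
```

```bash
python3 - <<'E'
from meas2 import *
S=shot("scene"); P=cloud(S[1],S[2]); im=S[0]; h=cv2.cvtColor(im,cv2.COLOR_RGB2HSV)
M=(h[...,1]<70)&(h[...,2]>110)&(abs(P[...,0]-.614)<.1)&(P[...,1]<-.195)&(P[...,1]>-.335)&(P[...,2]>.09)
q=P[M]; A=np.c_[q[:,:2]-[.614,-.252],np.ones(len(q))]
# rim plane robustly
k=q[:,2]>0
for _ in range(8):
    s=np.linalg.lstsq(A[k],q[k,2],rcond=None)[0]; r=q[:,2]-A@s; k=r>-.004
print("rim tilt",np.round(s,3),k.sum())
cv2.imwrite("pics/s3.png",cv2.resize(im[150:320,150:400],(750,510))[...,::-1])
goto(514,17,80,104.4)
E
```

```text
rim tilt [-2.657  1.16   0.396] 120
now [ 603.3 -186.4   87.3] phi 99.9 t 10.57 -> tx 2.12 ty 8.63 tz 0.29 roll -0.90
```

View pics/s3.png

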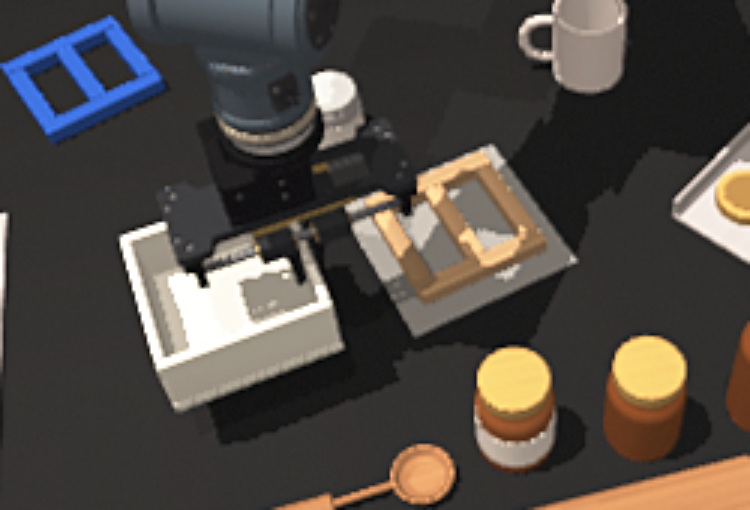

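>>> carry_out --series '[{"tx":0.1,"ty":0.5,"tz":0,"roll":0},{"tx":0.18,"ty":0.72,"tz":0,"roll":0},{"tx":0.18,"ty":0.74,"tz":0,"roll":0},{"tx":0.18,"ty":0.74,"tz":0,"roll":0},{"tx":0.18,"ty":0.74,"tz":0,"roll":0},{"tx":0.18,"ty":0.74,"tz":0,"roll":0},{"tx":0.18,"ty":0.74,"tz":0,"roll":0},{"tx":0.18,"ty":0.74,"tz":0,"roll":0}]'

```text
time: 11.23
position: [0.5431, -0.0507, 0.0853]
tcp_rot: [-0.086, 0.996, 0.001, -0.001]
ft_force: [-0.1, 0.5, -3.3]
finger_gap: 0.0076
grasp_force: 55.0
```

>>> carry_out --series '[{"tx":0.18,"ty":0.74,"tz":0,"roll":0},{"tx":0.18,"ty":0.74,"tz":0,"roll":0},{"tx":0.18,"ty":0.74,"tz":0,"roll":0},{"tx":0.18,"ty":0.75,"tz":0,"roll":0},{"tx":0,"ty":0,"tz":0,"roll":-0.45},{"tx":0,"ty":0,"tz":0,"roll":-0.45},{"tx":0,"ty":0,"tz":0,"roll":0},{"tx":0,"ty":0,"tz":0,"roll":0}]'

```text
time: 11.9
position: [0.5136, 0.0181, 0.0856]
tcp_rot: [-0.125, 0.992, 0.0, -0.001]
ft_force: [0.9, 0.2, -3.9]
finger_gap: 0.0079
grasp_force: 55.0
```

```bash
python3 - <<'E'
from meas2 import *
S=shot("scene"); P=cloud(S[1],S[2]); im=S[0]; h=cv2.cvtColor(im,cv2.COLOR_RGB2HSV)
M=(h[...,1]<70)&(h[...,2]>110)&(P[...,2]>.06)&(abs(P[...,0]-.53)<.1)&(P[...,1]<-.0)&(P[...,1]>-.16)
q=P[M]; print(np.percentile(q[:,2],[2,50,98])); q=q[q[:,2]>np.percentile(q[:,2],97)-.008]; print(cv2.minAreaRect((q[:,:2]*1000).astype(np.float32)))
goto(515,17.3,47.5,104.4)
E
```

```text
[0.06574125 0.10395458 0.51594664]
((445.2822265625, -12.446956634521484), (24.832584381103516, 29.096799850463867), 87.56938934326172)
now [513.8  17.8  85.7] phi 104.4 t 11.95 -> tx -0.04 ty -0.03 tz 1.53 roll -0.01
```

>>> carry_out --series '[{"tx":-0.04,"ty":-0.03,"tz":0.3,"roll":0},{"tx":0,"ty":0,"tz":0.4,"roll":0},{"tx":0,"ty":0,"tz":0.35,"roll":0},{"tx":0,"ty":0,"tz":0.25,"roll":0},{"tx":0,"ty":0,"tz":0.15,"roll":0},{"tx":0,"ty":0,"tz":0.1,"roll":0},{"tx":0,"ty":0,"tz":0,"roll":0},{"tx":0,"ty":0,"tz":0,"roll":0}]'

```text
time: 12.62
position: [0.5157, 0.0169, 0.0472]
tcp_rot: [-0.125, 0.992, -0.0, 0.0]
ft_force: [0.0, -0.5, -3.8]
finger_gap: 0.0078
grasp_force: 55.0
```

>>> carry_out --series '[{"tx":0,"ty":0,"tz":0,"roll":0},{"tx":0,"ty":0,"tz":0,"roll":0},{"tx":0,"ty":0,"tz":0,"roll":0},{"tx":0,"ty":0,"tz":0,"roll":0}]' --fingers 0.44

```text
time: 12.95
position: [0.5162, 0.0168, 0.0477]
tcp_rot: [-0.125, 0.992, -0.0, 0.001]
ft_force: [-0.7, -0.6, -0.7]
finger_gap: 0.0264
grasp_force: 0.0
```

>>> carry_out --series '[{"tx":0,"ty":0,"tz":-0.6,"roll":0},{"tx":0,"ty":0,"tz":-1,"roll":0},{"tx":0,"ty":0,"tz":-1,"roll":0},{"tx":0,"ty":0,"tz":-1,"roll":0},{"tx":0,"ty":0,"tz":-1,"roll":0},{"tx":0,"ty":0,"tz":-0.4,"roll":0}]'

```text
time: 13.45
position: [0.5175, 0.0167, 0.1756]
tcp_rot: [-0.125, 0.992, -0.001, 0.003]
ft_force: [1.2, 0.7, 1.0]
finger_gap: 0.0382
grasp_force: 0.0
```

```bash
python3 -c "
from h import *
goto(474,384,150,34.9)"
```

```text
now [517.5  16.7 175.6] phi 104.4 t 13.45 -> tx -1.97 ty 14.66 tz 1.02 roll 13.90
```

>>> carry_out --series '[{"tx":-0.12,"ty":0.91,"tz":0,"roll":0},{"tx":-0.12,"ty":0.91,"tz":0,"roll":0},{"tx":-0.12,"ty":0.91,"tz":0,"roll":0},{"tx":-0.12,"ty":0.91,"tz":0,"roll":0},{"tx":-0.12,"ty":0.91,"tz":0,"roll":0},{"tx":-0.12,"ty":0.91,"tz":0,"roll":0},{"tx":-0.12,"ty":0.91,"tz":0,"roll":0},{"tx":-0.12,"ty":0.91,"tz":0,"roll":0}]' --fingers 0.7

```text
time: 14.12
position: [0.493, 0.2002, 0.1717]
tcp_rot: [-0.125, 0.992, -0.0, -0.0]
ft_force: [0.6, 0.4, -0.2]
finger_gap: 0.0608
grasp_force: 0.0
```

>>> carry_out --series '[{"tx":-0.12,"ty":0.91,"tz":0,"roll":0},{"tx":-0.12,"ty":0.91,"tz":0,"roll":0},{"tx":-0.12,"ty":0.91,"tz":0,"roll":0},{"tx":-0.12,"ty":0.91,"tz":0,"roll":0},{"tx":-0.12,"ty":0.91,"tz":0,"roll":0},{"tx":-0.12,"ty":0.91,"tz":0,"roll":0},{"tx":-0.12,"ty":0.91,"tz":0,"roll":0},{"tx":-0.12,"ty":0.91,"tz":0,"roll":0}]'

```text
time: 14.78
position: [0.4709, 0.3824, 0.1715]
tcp_rot: [-0.125, 0.992, -0.0, -0.0]
ft_force: [0.8, 0.0, 1.2]
finger_gap: 0.0607
grasp_force: 0.0
```

>>> carry_out --series '[{"tx":0,"ty":0,"tz":0,"roll":1},{"tx":0,"ty":0,"tz":0,"roll":1},{"tx":0,"ty":0,"tz":0,"roll":1},{"tx":0,"ty":0,"tz":0,"roll":1},{"tx":0,"ty":0,"tz":0,"roll":1},{"tx":0,"ty":0,"tz":0,"roll":1},{"tx":0,"ty":0,"tz":0,"roll":1}]'

```text
time: 15.37
position: [0.4712, 0.3812, 0.1715]
tcp_rot: [0.181, 0.984, -0.0, -0.0]
ft_force: [0.5, 0.3, -0.1]
finger_gap: 0.0611
grasp_force: 0.0
```

>>> carry_out --series '[{"tx":0,"ty":0,"tz":0.3,"roll":1},{"tx":0,"ty":0,"tz":0.3,"roll":1},{"tx":0,"ty":0,"tz":0.3,"roll":1},{"tx":0,"ty":0,"tz":0.3,"roll":1},{"tx":0,"ty":0,"tz":0.3,"roll":1},{"tx":0,"ty":0,"tz":0.3,"roll":1},{"tx":0,"ty":0,"tz":0,"roll":0.9}]'

```text
time: 15.95
position: [0.4702, 0.3807, 0.1249]
tcp_rot: [0.464, 0.886, -0.002, -0.001]
ft_force: [0.3, -0.4, 0.6]
finger_gap: 0.0609
grasp_force: 0.0
```

```bash
cat > chk.py <<'E'
from meas2 import *
wood=lambda h:(h[...,1]>70)&(h[...,0]<30)&(h[...,2]>90)
grey=lambda h:(h[...,1]<70)&(h[...,2]>85)
def chk():
    S=shot("scene"); D=shot("side")
    for n,I in(("S",S),("D",D)):
        P=cloud(I[1],I[2]); near=lambda z0,z1:(abs(P[...,0]-.53)<.13)&(abs(P[...,1]+.047)<.13)&(P[...,2]>z0)&(P[...,2]<z1)
        h=cv2.cvtColor(I[0],cv2.COLOR_RGB2HSV)
        for nm,m,z0,z1 in(("tub",grey(h),.078,.1),("trivet",wood(h),.012,.035),("lids",(h[...,1]>110)&(h[...,0]<30)&(h[...,2]>60),.026,.078)):
            M=(m&near(z0,z1)).astype(np.uint8); q=P[M>0]
            if len(q)>30:
                r=cv2.minAreaRect((q[:,:2]*1000).astype(np.float32)); print(n,nm,len(q),np.round(r[0],1),np.round(r[1],1),round(r[2],1),"z",np.round(q[:,2].mean(),3))
    return S,D
E
python3 - <<'E'
from chk import *
S,D=chk()
W=shot("wrist"); rect("handle W",W,(0,0,640,400),wood,.028,.05,.036)
cv2.imwrite("pics/s4.png",np.hstack([cv2.resize(S[0][150:320,230:470],(480,340)),cv2.resize(W[0],(320,200)).repeat(1,0)[:,:].copy() if 0 else cv2.copyMakeBorder(cv2.resize(W[0],(320,200)),0,140,0,0,cv2.BORDER_CONSTANT)])[...,::-1])
goto(474,384,6,34.9)
E
```

```text
S tub 651 [531.7 -46.7] [142.7 139.9] 14.2 z 0.085
D tub 383 [531.8 -44.6] [141.6 152.3] 14.6 z 0.083
D trivet 58 [519.6 -21.3] [126.   96.8] 14.0 z 0.017
handle W 1838 [474.4 381.6] [23.1 93.9] 34.6
now [471.3 381.3 126.6] phi 35.0 t 16.1 -> tx 0.03 ty 0.15 tz 4.82 roll 0.02
```

View pics/s4.png

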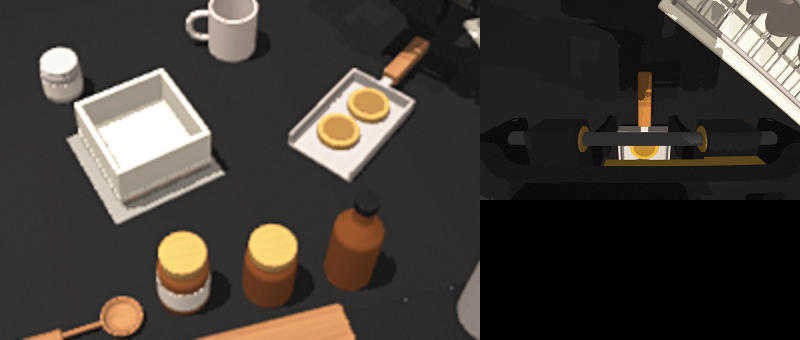

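>>> carry_out --series '[{"tx":0,"ty":0.13,"tz":0.6,"roll":0},{"tx":0,"ty":0,"tz":0.8,"roll":0},{"tx":0,"ty":0,"tz":0.8,"roll":0},{"tx":0,"ty":0,"tz":0.8,"roll":0},{"tx":0,"ty":0,"tz":0.8,"roll":0},{"tx":0,"ty":0,"tz":0.6,"roll":0},{"tx":0,"ty":0,"tz":0.42,"roll":0},{"tx":0,"ty":0,"tz":0,"roll":0}]'

```text
time: 16.77
position: [0.4729, 0.3825, 0.0046]
tcp_rot: [0.462, 0.887, -0.002, -0.001]
ft_force: [-1.2, 0.6, -0.3]
finger_gap: 0.0613
grasp_force: 0.0
```

>>> carry_out --series '[{"tx":0,"ty":0,"tz":0,"roll":0},{"tx":0,"ty":0,"tz":0,"roll":0},{"tx":0,"ty":0,"tz":0,"roll":0},{"tx":0,"ty":0,"tz":0,"roll":0},{"tx":0,"ty":0,"tz":0,"roll":0},{"tx":0,"ty":0,"tz":0,"roll":0},{"tx":0,"ty":0,"tz":0,"roll":0},{"tx":0,"ty":0,"tz":0,"roll":0}]' --fingers 0 --grip_force 60

```text
time: 17.43
position: [0.4742, 0.3834, 0.0072]
tcp_rot: [0.463, 0.887, 0.0, 0.0]
ft_force: [-0.1, 0.1, 1.7]
finger_gap: 0.0234
grasp_force: 60.0
```

>>> carry_out --series '[{"tx":0,"ty":0,"tz":-0.1,"roll":0},{"tx":0,"ty":0,"tz":-0.2,"roll":0},{"tx":0,"ty":0,"tz":-0.3,"roll":0},{"tx":0,"ty":0,"tz":-0.4,"roll":0},{"tx":0,"ty":0,"tz":-0.4,"roll":0},{"tx":0,"ty":0,"tz":-0.2,"roll":0},{"tx":0,"ty":0,"tz":0,"roll":0},{"tx":0,"ty":0,"tz":0,"roll":0}]'

```text
time: 18.1
position: [0.4745, 0.3835, 0.0476]
tcp_rot: [0.463, 0.887, 0.001, 0.0]
ft_force: [-0.3, 0.3, -2.2]
finger_gap: 0.0237
grasp_force: 60.0
```

```bash
cat > tilt.py <<'E'
from chk import *
def tilt(S=None):
    "tray pose: heading from tool, tilt of handle/pan along heading from depth"
    s=robot.get_state(); q=s["tcp_rot"]; f=2*np.arctan2(q[1],q[0])-np.pi/2; p=s["position"]
    hd=np.array([np.sin(f),-np.cos(f)])  # tray x = tool y angle -90
    I=S or shot("scene"); P=cloud(I[1],I[2]); h=cv2.cvtColor(I[0],cv2.COLOR_RGB2HSV)
    R=P[...,:2]-p[:2]; a=R@hd; b=R@np.array([-hd[1],hd[0]])
    lid=(h[...,1]>110)&(h[...,0]<32)&(h[...,2]>50)&(I[1]>0)
    pan=(h[...,1]<70)&(h[...,2]>70)&(abs(b)<.042)&(a>.075)&(a<.26)&(P[...,2]<p[2]+.06)&(P[...,2]>p[2]-.26)
    if pan.sum()>30:
        k=np.polyfit(a[pan],P[...,2][pan],1); k=np.polyfit(a[pan][abs(P[...,2][pan]-np.polyval(k,a[pan]))<.015],P[...,2][pan][abs(P[...,2][pan]-np.polyval(k,a[pan]))<.015],1)
        print("pan n",pan.sum(),"tilt deg",round(np.degrees(np.arctan(-k[0])),1),"a range",np.round(np.percentile(a[pan],[2,98]),3))
    L=lid&(abs(b)<.06)&(a>.06)&(a<.27)&(P[...,2]<p[2]+.06)&(P[...,2]>p[2]-.26)
    if L.sum()>20: print("lid px",L.sum(),"a",np.round(np.percentile(a[L],[2,50,98]),3))
    print("t",round(s["time"],2),"pos",np.round(p,4),"F",np.round(s["ft_force"],1),"M",np.round(s["moment"],2),"grip",s["grasp_force"],"heading",round(np.degrees(np.arctan2(hd[1],hd[0])),1))
    return I
E
python3 - <<'E'
from tilt import *
I=tilt(); cv2.imwrite("pics/s5.png",cv2.resize(I[0][130:260,340:480],(560,520))[...,::-1])
goto(474,384,220,14.4)
E
```

```text
pan n 665 tilt deg 0.8 a range [0.081 0.233]
lid px 606 a [0.079 0.149 0.203]
t 18.1 pos [0.4745 0.3835 0.0476] F [-0.3  0.3 -2.2] M [0.31 0.13 0.02] grip 59.98374721035361 heading -55.1
now [474.1 383.3  47.1] phi 34.9 t 18.15 -> tx 0.03 ty 0.01 tz -6.92 roll 4.10
```

View pics/s5.png

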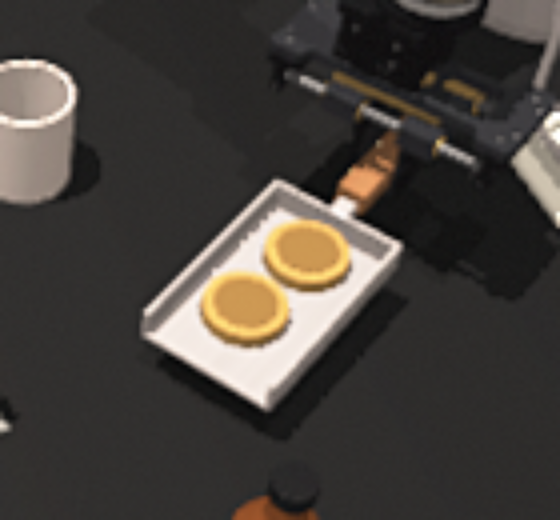

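The tray is held level at (270,290) in the crop, with both lids in place. Next I'll lift it, turn it square to the tub, and carry it over.

>>> carry_out --series '[{"tx":0,"ty":0,"tz":-0.2,"roll":0},{"tx":0,"ty":0,"tz":-0.4,"roll":0},{"tx":0,"ty":0,"tz":-0.6,"roll":0},{"tx":0,"ty":0,"tz":-0.8,"roll":0},{"tx":0,"ty":0,"tz":-0.8,"roll":0},{"tx":0,"ty":0,"tz":-0.8,"roll":0},{"tx":0,"ty":0,"tz":-0.8,"roll":0},{"tx":0,"ty":0,"tz":-0.8,"roll":0}]'

```text
time: 18.82
position: [0.4739, 0.3832, 0.1783]
tcp_rot: [0.463, 0.887, -0.0, -0.0]
ft_force: [-0.3, -0.2, -3.5]
finger_gap: 0.0233
grasp_force: 60.0
```

>>> carry_out --series '[{"tx":0,"ty":0,"tz":-0.8,"roll":0.2},{"tx":0,"ty":0,"tz":-0.7,"roll":0.4},{"tx":0,"ty":0,"tz":-0.5,"roll":0.6},{"tx":0,"ty":0,"tz":-0.4,"roll":0.8},{"tx":0,"ty":0,"tz":-0.25,"roll":0.8},{"tx":0,"ty":0,"tz":-0.15,"roll":0.7},{"tx":0,"ty":0,"tz":0,"roll":0.4},{"tx":0,"ty":0,"tz":0,"roll":0.2}]'

```text
time: 19.48
position: [0.4741, 0.3833, 0.2477]
tcp_rot: [0.613, 0.79, 0.0, 0.0]
ft_force: [0.1, -0.3, -2.6]
finger_gap: 0.0232
grasp_force: 60.0
```

>>> carry_out --series '[{"tx":-0.15,"ty":-0.03,"tz":0,"roll":0},{"tx":-0.3,"ty":-0.07,"tz":0,"roll":0},{"tx":-0.45,"ty":-0.1,"tz":0,"roll":0},{"tx":-0.6,"ty":-0.13,"tz":0,"roll":0},{"tx":-0.7,"ty":-0.15,"tz":0,"roll":0},{"tx":-0.7,"ty":-0.15,"tz":0,"roll":0},{"tx":-0.7,"ty":-0.15,"tz":0,"roll":0},{"tx":-0.7,"ty":-0.15,"tz":0,"roll":0}]'

```text
time: 20.15
position: [0.4781, 0.271, 0.2467]
tcp_rot: [0.613, 0.79, -0.001, -0.0]
ft_force: [0.3, 1.2, -3.3]
finger_gap: 0.0235
grasp_force: 60.0
```

>>> carry_out --series '[{"tx":-0.7,"ty":-0.15,"tz":0,"roll":0},{"tx":-0.7,"ty":-0.15,"tz":0,"roll":0},{"tx":-0.7,"ty":-0.15,"tz":0,"roll":0},{"tx":-0.7,"ty":-0.15,"tz":0,"roll":0},{"tx":-0.6,"ty":-0.13,"tz":0,"roll":0},{"tx":-0.45,"ty":-0.1,"tz":0,"roll":0},{"tx":-0.3,"ty":-0.07,"tz":0,"roll":0},{"tx":-0.15,"ty":-0.03,"tz":0,"roll":0}]'

```text
time: 20.82
position: [0.4824, 0.162, 0.2468]
tcp_rot: [0.614, 0.79, -0.0, -0.0]
ft_force: [0.2, 0.9, -3.1]
finger_gap: 0.0232
grasp_force: 60.0
```

```bash
python3 - <<'E'
from tilt import *
I=tilt(); goto(484.2,137.3,243,14.4)
E
```

```text
Traceback (most recent call last):
  File "tilt.py", line 11, in tilt
    k=np.polyfit(a[pan],P[...,2][pan],1); k=np.polyfit(a[pan][abs(P[...,2][pan]-np.polyval(k,a[pan]))<.015],P[...,2][pan][abs(P[...,2][pan]-np.polyval(k,a[pan]))<.015],1)
                                            ~~~~~~~~~~^^^^^^^^^^^^^^^^^^^^^^^^^^^^^^^^^^^^^^^^^^^^^^^^^^^^^^^^^^^^^^^^^^^^^^^^^^^^^^^^^^^^^^^^^^^^^^^^^^^^^^^^^^^^^^^^^^^^
TypeError: expected non-empty vector for x
```

```bash
cat > tilt.py <<'E'
from chk import *
def tilt(S=None):
    "tilt of the tray about the pinch: each pan pixel votes for the angle that puts it on the tray floor"
    s=robot.get_state(); q=s["tcp_rot"]; f=2*np.arctan2(q[1],q[0])-np.pi/2; p=s["position"]
    hd=np.array([np.sin(f),-np.cos(f)])
    I=S or shot("scene"); P=cloud(I[1],I[2]); h=cv2.cvtColor(I[0],cv2.COLOR_RGB2HSV)
    R=P[...,:2]-p[:2]; a=R@hd; b=R@np.array([-hd[1],hd[0]]); dz=P[...,2]-(p[2]+.019); r=np.hypot(a,dz)
    base=(I[1]>0)&(abs(b)<.06)&(r>.07)&(r<.24)&(a>-.02)&(dz<.04)
    pan=base&(abs(b)<.045)&(h[...,1]<70)&(h[...,2]>70)
    th=np.degrees(np.arctan2(-dz,a)-np.arcsin(np.clip(.022/r,0,1)))
    H,e=np.histogram(th[pan],np.arange(-20,95,2.5)); print("votes",[(float(e[i]+1.25),int(H[i])) for i in H.argsort()[::-1][:4]])
    lid=base&(h[...,1]>110)&(h[...,0]<32)&(h[...,2]>50)
    if lid.sum()>20: print("lid px",lid.sum(),"r",np.round(np.percentile(r[lid],[2,50,98]),3),"th",np.round(np.median(th[lid]),1))
    print("t",round(s["time"],2),"pos",np.round(p,4),"F",np.round(s["ft_force"],1),"M",np.round(s["moment"],2),"grip",round(float(s["grasp_force"]),1),"heading",round(np.degrees(np.arctan2(hd[1],hd[0])),1))
    return I
E
python3 - <<'E'
from tilt import *
I=tilt(); goto(484.2,137.3,243,14.4)
E
```

```text
votes [(1.25, 507), (43.75, 53), (46.25, 33), (-1.25, 29)]
lid px 783 r [0.08  0.151 0.203] th -4.3
t 20.87 pos [0.4826 0.162  0.2469] F [ 0.2 -1.1 -3.7] M [0.24 0.06 0.09] grip 60.0 heading -75.7
now [482.6 162.9 246.8] phi 14.3 t 20.92 -> tx -1.01 ty -0.19 tz 0.15 roll -0.01
```

>>> carry_out --series '[{"tx":-0.15,"ty":-0.03,"tz":0.03,"roll":0},{"tx":-0.3,"ty":-0.06,"tz":0.04,"roll":0},{"tx":-0.3,"ty":-0.06,"tz":0.04,"roll":0},{"tx":-0.2,"ty":-0.03,"tz":0.04,"roll":0},{"tx":-0.06,"ty":0,"tz":0,"roll":0},{"tx":0,"ty":0,"tz":0,"roll":0}]'

```text
time: 21.42
position: [0.4846, 0.1375, 0.2429]
tcp_rot: [0.613, 0.79, -0.0, -0.0]
ft_force: [0.3, 0.7, -2.4]
finger_gap: 0.0234
grasp_force: 60.0
```

>>> carry_out --series '[{"tx":0,"ty":0,"tz":0,"roll":0},{"tx":0,"ty":0,"tz":0,"roll":0},{"tx":0,"ty":0,"tz":0,"roll":0}]' --grip_force 45

```text
time: 21.67
position: [0.4846, 0.1382, 0.2431]
tcp_rot: [0.613, 0.79, 0.0, -0.0]
ft_force: [-0.1, 0.3, -3.4]
finger_gap: 0.0235
grasp_force: 45.0
```

```bash
python3 -c "
from tilt import *
I=tilt()"
```

```text
votes [(1.25, 524), (48.75, 105), (51.25, 56), (-1.25, 22)]
lid px 789 r [0.079 0.151 0.203] th -4.2
t 21.67 pos [0.4846 0.1382 0.2431] F [-0.1  0.3 -3.4] M [ 0.25  0.03 -0.  ] grip 45.0 heading -75.6
```

>>> carry_out --series '[{"tx":0,"ty":0,"tz":0,"roll":0},{"tx":0,"ty":0,"tz":0,"roll":0},{"tx":0,"ty":0,"tz":0,"roll":0}]' --grip_force 36

```text
time: 21.97
position: [0.4845, 0.138, 0.2431]
tcp_rot: [0.613, 0.79, 0.0, 0.0]
ft_force: [0.1, 0.0, -2.2]
finger_gap: 0.0238
grasp_force: 36.0
```

```bash
python3 -c "
from tilt import *
I=tilt()"
```

```text
votes [(1.25, 521), (48.75, 102), (51.25, 56), (-1.25, 25)]
lid px 792 r [0.08  0.151 0.203] th -4.2
t 21.97 pos [0.4845 0.138  0.2431] F [ 0.1  0.  -2.2] M [0.26 0.1  0.02] grip 36.0 heading -75.6
```

>>> carry_out --series '[{"tx":0,"ty":0,"tz":0,"roll":0},{"tx":0,"ty":0,"tz":0,"roll":0},{"tx":0,"ty":0,"tz":0,"roll":0}]' --grip_force 30

```text
time: 22.27
position: [0.4846, 0.1379, 0.2431]
tcp_rot: [0.613, 0.79, 0.0, 0.0]
ft_force: [0.1, -0.1, -2.3]
finger_gap: 0.0238
grasp_force: 30.0
```

```bash
python3 -c "
from tilt import *
I=tilt()"
```

```text
votes [(1.25, 524), (48.75, 105), (51.25, 54), (-1.25, 16)]
lid px 789 r [0.08  0.151 0.203] th -4.2
t 22.27 pos [0.4846 0.1379 0.2431] F [ 0.1 -0.1 -2.3] M [ 0.26  0.07 -0.  ] grip 30.0 heading -75.6
```

>>> carry_out --series '[{"tx":0,"ty":0,"tz":0,"roll":0},{"tx":0,"ty":0,"tz":0,"roll":0},{"tx":0,"ty":0,"tz":0,"roll":0}]' --grip_force 26

```text
time: 22.57
position: [0.4846, 0.1379, 0.2431]
tcp_rot: [0.613, 0.79, 0.0, 0.0]
ft_force: [0.4, -0.1, -3.2]
finger_gap: 0.0243
grasp_force: 26.0
```

```bash
python3 -c "
from tilt import *
I=tilt()"
```

```text
votes [(1.25, 526), (48.75, 101), (51.25, 60), (-1.25, 13)]
lid px 792 r [0.079 0.152 0.203] th -4.2
t 22.57 pos [0.4846 0.1379 0.2431] F [ 0.4 -0.1 -3.2] M [ 0.25  0.06 -0.01] grip 26.0 heading -75.6
```

>>> carry_out --series '[{"tx":0,"ty":0,"tz":0,"roll":0},{"tx":0,"ty":0,"tz":0,"roll":0},{"tx":0,"ty":0,"tz":0,"roll":0}]' --grip_force 23.5

```text
time: 22.87
position: [0.4846, 0.1379, 0.2431]
tcp_rot: [0.613, 0.79, -0.0, 0.0]
ft_force: [-1.0, 0.2, -2.6]
finger_gap: 0.0239
grasp_force: 23.5
```

```bash
python3 -c "
from tilt import *
I=tilt()"
```

```text
votes [(13.75, 581), (48.75, 98), (51.25, 56), (16.25, 34)]
lid px 786 r [0.081 0.149 0.201] th 8.9
t 22.87 pos [0.4846 0.1379 0.2431] F [-1.   0.2 -2.6] M [0.21 0.02 0.03] grip 23.5 heading -75.6
```

>>> carry_out --series '[{"tx":0,"ty":0,"tz":0,"roll":0}]'

```text
time: 23.0
position: [0.4845, 0.1379, 0.243]
tcp_rot: [0.613, 0.79, -0.0, -0.0]
ft_force: [-0.5, -0.6, -2.5]
finger_gap: 0.0238
grasp_force: 23.5
```

```bash
python3 -c "
from tilt import *
I=tilt()"
```

```text
votes [(26.25, 446), (28.75, 158), (48.75, 58), (51.25, 38)]
lid px 766 r [0.08  0.134 0.201] th 21.9
t 23.0 pos [0.4845 0.1379 0.243 ] F [-0.5 -0.6 -2.5] M [ 0.27 -0.03  0.03] grip 23.5 heading -75.6
```

>>> carry_out --series '[{"tx":0,"ty":0,"tz":0,"roll":0},{"tx":0,"ty":0,"tz":0,"roll":0}]'

```text
time: 23.22
position: [0.4845, 0.1379, 0.243]
tcp_rot: [0.613, 0.79, -0.0, -0.0]
ft_force: [-0.6, -0.1, -2.5]
finger_gap: 0.0236
grasp_force: 23.5
```

```bash
python3 -c "
from tilt import *
I=tilt()"
```

```text
votes [(36.25, 330), (33.75, 244), (48.75, 36), (51.25, 24)]
lid px 751 r [0.081 0.134 0.203] th 29.9
t 23.22 pos [0.4845 0.1379 0.243 ] F [-0.6 -0.1 -2.5] M [0.23 0.02 0.03] grip 23.5 heading -75.6
```

>>> carry_out --series '[{"tx":0,"ty":0,"tz":0,"roll":0},{"tx":0,"ty":0,"tz":0,"roll":0}]'

```text
time: 23.43
position: [0.4846, 0.1379, 0.2431]
tcp_rot: [0.613, 0.79, 0.0, 0.0]
ft_force: [0.2, 0.7, -3.4]
finger_gap: 0.024
grasp_force: 23.5
```

```bash
python3 -c "
from tilt import *
I=tilt()"
```

```text
votes [(36.25, 409), (33.75, 230), (48.75, 36), (51.25, 24)]
lid px 723 r [0.115 0.168 0.236] th 30.8
t 23.43 pos [0.4846 0.1379 0.2431] F [ 0.2  0.7 -3.4] M [ 0.26  0.02 -0.02] grip 23.5 heading -75.6
```

>>> carry_out --series '[{"tx":0,"ty":0,"tz":0,"roll":0},{"tx":0,"ty":0,"tz":0,"roll":0},{"tx":0,"ty":0,"tz":0,"roll":0},{"tx":0,"ty":0,"tz":0,"roll":0}]'

```text
time: 23.82
position: [0.4846, 0.1379, 0.2431]
tcp_rot: [0.613, 0.79, 0.0, 0.0]
ft_force: [0.3, 0.6, -2.2]
finger_gap: 0.0236
grasp_force: 23.5
```

```bash
python3 -c "
from tilt import *
I=tilt(); cv2.imwrite('pics/s6.png',cv2.resize(I[0][130:280,250:450],(800,600))[...,::-1])"
```

```text
votes [(36.25, 772), (33.75, 613), (48.75, 37), (51.25, 26)]
lid px 25 r [0.234 0.237 0.24 ] th 31.6
t 23.82 pos [0.4846 0.1379 0.2431] F [ 0.3  0.6 -2.2] M [ 0.16  0.06 -0.04] grip 23.5 heading -75.6
```

View pics/s6.png

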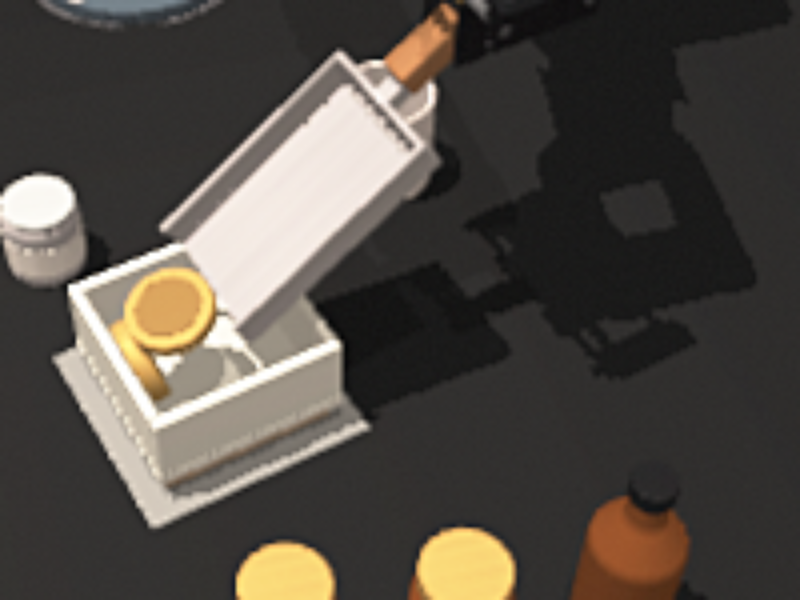

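Both lids slid off the open edge: one is on the tub floor at (140,355) and the other is dropping in at (170,310). I'll wait a moment, then carry the tray back.

>>> carry_out --series '[{"tx":0,"ty":0,"tz":0,"roll":0},{"tx":0,"ty":0,"tz":0,"roll":0},{"tx":0,"ty":0,"tz":0,"roll":0},{"tx":0,"ty":0,"tz":0,"roll":0},{"tx":0,"ty":0,"tz":0,"roll":0},{"tx":0,"ty":0,"tz":-0.2,"roll":0},{"tx":0,"ty":0,"tz":-0.3,"roll":0},{"tx":0,"ty":0,"tz":-0.2,"roll":0}]' --grip_force 45

```text
time: 24.53
position: [0.485, 0.138, 0.2616]
tcp_rot: [0.613, 0.79, 0.0, 0.0]
ft_force: [0.8, -0.8, -2.5]
finger_gap: 0.0234
grasp_force: 45.0
```

```bash
python3 -c "
from tilt import *
I=tilt()"
```

```text
votes [(33.75, 702), (36.25, 701), (51.25, 42), (38.75, 5)]
t 24.53 pos [0.485  0.138  0.2616] F [ 0.8 -0.8 -2.5] M [0.14 0.03 0.01] grip 45.0 heading -75.6
```

>>> carry_out --series '[{"tx":0.3,"ty":0,"tz":0,"roll":0},{"tx":0.6,"ty":0,"tz":0,"roll":0},{"tx":0.7,"ty":0,"tz":0,"roll":0},{"tx":0.7,"ty":0,"tz":0,"roll":0},{"tx":0.7,"ty":0,"tz":0,"roll":0},{"tx":0.7,"ty":0,"tz":0,"roll":0},{"tx":0.7,"ty":0,"tz":0,"roll":0},{"tx":0.7,"ty":0,"tz":0,"roll":0}]'

```text
time: 25.25
position: [0.4521, 0.2627, 0.2605]
tcp_rot: [0.613, 0.79, 0.0, -0.0]
ft_force: [0.3, 0.2, -1.4]
finger_gap: 0.0234
grasp_force: 45.0
```

>>> carry_out --series '[{"tx":0.7,"ty":0,"tz":0,"roll":0},{"tx":0.7,"ty":0,"tz":0,"roll":0},{"tx":0.6,"ty":0,"tz":0,"roll":0},{"tx":0.4,"ty":0,"tz":0.2,"roll":0},{"tx":0.2,"ty":0,"tz":0.4,"roll":0},{"tx":0,"ty":0,"tz":0.6,"roll":0},{"tx":0,"ty":0,"tz":0.6,"roll":0},{"tx":0,"ty":0,"tz":0.6,"roll":0}]'

```text
time: 25.92
position: [0.4362, 0.3241, 0.199]
tcp_rot: [0.613, 0.79, -0.001, -0.0]
ft_force: [0.1, 0.8, -2.3]
finger_gap: 0.0238
grasp_force: 45.0
```

```bash
python3 -c "
from tilt import *
I=tilt(); chk()"
```

```text
votes [(33.75, 714), (36.25, 599), (38.75, 7), (31.25, 5)]
t 25.92 pos [0.4362 0.3241 0.199 ] F [ 0.1  0.8 -2.3] M [ 0.18  0.03 -0.03] grip 45.0 heading -75.6
S tub 644 [530.8 -46.5] [142.7 140.8] 14.5 z 0.085
S lids 393 [547.7 -46.6] [53.3 91.7] 27.7 z 0.054
D tub 275 [531.2 -44.2] [139.6 147.8] 14.6 z 0.084
D trivet 42 [527.8 -38. ] [ 63.9 174. ] 40.2 z 0.025
D lids 162 [557.3 -64.8] [58.3 79.8] 29.3 z 0.054
```

>>> carry_out --series '[{"tx":0,"ty":0,"tz":0.5,"roll":0},{"tx":0,"ty":0,"tz":0.6,"roll":0},{"tx":0,"ty":0,"tz":0.5,"roll":0},{"tx":0,"ty":0,"tz":0.4,"roll":0},{"tx":0,"ty":0,"tz":0.2,"roll":0},{"tx":0,"ty":0,"tz":0.05,"roll":0},{"tx":0,"ty":0,"tz":0,"roll":0}]'

```text
time: 26.65
position: [0.437, 0.3244, 0.1444]
tcp_rot: [0.613, 0.79, 0.0, 0.0]
ft_force: [-0.3, 0.4, -2.4]
finger_gap: 0.0234
grasp_force: 45.0
```

>>> carry_out --series '[{"tx":0,"ty":0,"tz":0,"roll":0},{"tx":0,"ty":0,"tz":0,"roll":0},{"tx":0.2,"ty":0,"tz":0.25,"roll":0},{"tx":0.25,"ty":0,"tz":0.35,"roll":0},{"tx":0.25,"ty":0,"tz":0.4,"roll":0},{"tx":0.25,"ty":0,"tz":0.4,"roll":0},{"tx":0.2,"ty":0,"tz":0.4,"roll":0},{"tx":0.2,"ty":0,"tz":0.4,"roll":0}]' --grip_force 10

```text
time: 27.32
position: [0.4278, 0.3578, 0.0878]
tcp_rot: [0.613, 0.79, -0.0, -0.0]
ft_force: [0.1, 0.3, 0.0]
finger_gap: 0.0235
grasp_force: 10.0
```

```bash
python3 -c "
from tilt import *
I=tilt()"
```

```text
votes [(21.25, 1025), (18.75, 129), (23.75, 62), (81.25, 9)]
t 27.32 pos [0.4278 0.3578 0.0878] F [0.1 0.3 0. ] M [ 0.09 -0.04  0.01] grip 10.0 heading -75.5
```

>>> carry_out --series '[{"tx":0.2,"ty":0,"tz":0.4,"roll":0},{"tx":0.2,"ty":0,"tz":0.4,"roll":0},{"tx":0.15,"ty":0,"tz":0.4,"roll":0},{"tx":0.15,"ty":0,"tz":0.4,"roll":0},{"tx":0.1,"ty":0,"tz":0.4,"roll":0},{"tx":0.05,"ty":0,"tz":0.4,"roll":0},{"tx":0,"ty":0,"tz":0.4,"roll":0},{"tx":0,"ty":0,"tz":0.3,"roll":0}]' --grip_force 6

```text
time: 28.03
position: [0.4227, 0.3776, 0.0105]
tcp_rot: [0.613, 0.79, -0.0, -0.0]
ft_force: [0.2, 0.7, -1.1]
finger_gap: 0.0236
grasp_force: 6.0
```

>>> carry_out --series '[{"tx":0,"ty":0,"tz":0.1,"roll":0},{"tx":0,"ty":0,"tz":0,"roll":0},{"tx":0,"ty":0,"tz":0,"roll":0}]'

```text
time: 28.28
position: [0.4229, 0.3773, 0.0093]
tcp_rot: [0.613, 0.79, -0.0, -0.0]
ft_force: [-0.3, 0.1, -2.3]
finger_gap: 0.0241
grasp_force: 6.0
```

```bash
python3 -c "
from tilt import *
I=tilt()"
```

```text
votes [(1.25, 882), (-1.25, 78), (3.75, 44), (-6.25, 2)]
t 28.28 pos [0.4229 0.3773 0.0093] F [-0.3  0.1 -2.3] M [ 0.05  0.02 -0.05] grip 6.0 heading -75.6
```

>>> carry_out --series '[{"tx":0,"ty":0,"tz":0.1,"roll":0},{"tx":0,"ty":0,"tz":0,"roll":0}]'

```text
time: 28.5
position: [0.4233, 0.3779, 0.0072]
tcp_rot: [0.613, 0.79, 0.001, 0.0]
ft_force: [-2.2, -0.8, 1.0]
finger_gap: 0.0241
grasp_force: 6.0
```

>>> carry_out --series '[{"tx":0,"ty":0,"tz":0,"roll":0},{"tx":0,"ty":0,"tz":0,"roll":0},{"tx":0,"ty":0,"tz":0,"roll":0},{"tx":0,"ty":0,"tz":0,"roll":0},{"tx":0,"ty":0,"tz":0,"roll":0}]' --fingers 0.7

```text
time: 28.92
position: [0.4231, 0.3776, 0.0069]
tcp_rot: [0.613, 0.79, 0.0, 0.0]
ft_force: [0.4, -0.3, -0.2]
finger_gap: 0.0497
grasp_force: 0.0
```

>>> carry_out --series '[{"tx":0,"ty":0,"tz":-0.5,"roll":0},{"tx":0,"ty":0,"tz":-0.8,"roll":0},{"tx":0,"ty":0,"tz":-1,"roll":0},{"tx":0,"ty":0,"tz":-1,"roll":0},{"tx":0,"ty":0,"tz":-1,"roll":0},{"tx":0,"ty":0,"tz":-1,"roll":0},{"tx":0,"ty":0,"tz":-0.6,"roll":0},{"tx":0,"ty":0,"tz":0,"roll":0}]'

```text
time: 29.58
position: [0.4251, 0.379, 0.1589]
tcp_rot: [0.613, 0.79, 0.004, 0.002]
ft_force: [0.7, -0.5, -0.3]
finger_gap: 0.0607
grasp_force: 0.0
```

```bash
python3 - <<'E'
from chk import *
S,D=chk(); P=cloud(S[1],S[2]); h=cv2.cvtColor(S[0],cv2.COLOR_RGB2HSV)
M=grey(h)&(abs(P[...,0]-.46)<.12)&(abs(P[...,1]-.235)<.13)&(P[...,2]>-.01)&(P[...,2]<.06)&(P[...,0]>.41); q=P[M]
print("tray px",len(q),np.round(np.percentile(q[:,2],[5,50,95]),4),robot.get_state()["time"])
cv2.imwrite("pics/s7.png",cv2.resize(S[0][130:320,150:470],(800,475))[...,::-1])
E
```

```text
S tub 639 [531.  -47.1] [144.  140.5] 14.4 z 0.085
S lids 394 [546.6 -46.2] [52.1 93.4] 27.9 z 0.054
D tub 326 [531.2 -42.8] [140.6 148.5] 15.0 z 0.084
D trivet 74 [526.2 -43.1] [119.  144.8] 16.9 z 0.021
D lids 164 [557.8 -65.7] [58.2 81.4] 29.3 z 0.054
tray px 1602 [0.0006 0.0046 0.0255] 29.6833
```

View pics/s7.png

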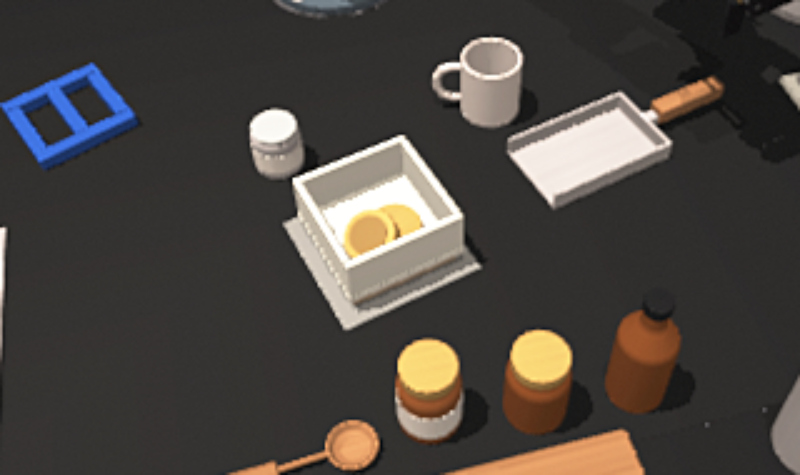

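Both lids lie in the tub at (370,230) and (400,220). The tub is centred on the trivet and mat, the tray is flat and empty at (590,150), and the bystanders haven't moved.

```bash
python3 -c "
from rig import robot
print(robot.close_job())"
```

```text
the job is handed in; nothing more can be done
None
```

The job is handed in at about 30 s: the trivet is on the mat, the tub is centred on it with both lids inside, the empty tray is flat on the counter, and the last picture shows the bystanders where they were.

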